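# Roof the model garden at the science exhibition

## Robot

A 6-joint arm with a two-finger parallel gripper is mounted at the origin on the work surface. World frame = base frame: x ahead of the robot, y to its left, z up, the work surface at z = 0. Lengths are in m, angles in degrees, forces in N, time in s.
With the tool pointing down it reaches from about 0.4 to 0.825 m from the base axis. Payload 7 kg.
Tool frame: the origin (TCP) lies at the very end of the fingers, on their centre line; the grasp point (between the pads) lies 19 mm behind it; z points along the fingers, y is the direction in which the jaws open and shut (so a half turn about z gives the same grasp; the last joint's range is limited). The gripper opens to 88 mm and grips with 3 to 60 N. Pads are 19 mm wide; open, the fingers measure 130 mm over their backs; the gripper's body (78 mm by 193 mm) begins 47 mm behind the grasp point.
Start: joints at [-52.477, 20.546, 0.682, 0, -70.136, -16.507], TCP at [0.242, -0.63, 0.227] pointing down, gripper open.
Joint ranges: [-176.03, 176.03], [-82.01, 121.73], [-58.28, 71.71], [-173.87, 95.51], [-174.79, -0.11], [-173.66, 173.66]. Speed limits (degrees/s): [136.94, 136.94, 172.46, 180, 180, 180].

## Interface

Orientations are given as [roll, pitch, yaw] about the fixed x, y, z axes, in that order (R = Rz(yaw) Ry(pitch) Rx(roll)).
In Python, from plant import telemetry, optics, ctrl gives the robot as it stands.
- The arm moves only by the tool servo_tool, never from a script. Its argument "rows" is a list of rows, each a list of 3 entries, a list of its own where there are three numbers: the shift along the tool's x, y, z in m, then the turn, a rotation vector about the tool's x, y, z in units of 6 degrees (1.0 is 6 degrees), then the closure, from 0 (fully open) to 1 (shut). A call has 1 to 20 rows; each row shifts and turns the commanded pose from where the row before left it, along the tool's axes as they then stand; what a row does not reach is not made up. A row lasts 1/12 s, in which the tool goes at most 41.7 mm and 7.16 degrees, less where a joint would pass 70% of its speed; a pose out of reach is approached as far as the arm can. A call is refused whole if a number of a shift passes 0.0417 or a number of a turn 1, either way. A call with a gripper value outside its range is refused whole. The fingers move at their own pace and stop on an object; the grip force is fixed at half the most. Time passes only in rows, so rows that do not move let the fingers close. It gives the time, the measured TCP pose, the force and the opening at its end, in the units of the state.
- telemetry.get_obs(): the state, without advancing time (a new reading comes with each control period).
- optics.snapshot(name): name is "side" or "top" or "wrist"; returns the picture (384x512x3 uint8, red, green, blue); there is no depth.
- optics.camera_info(name): a dict with "mtx" (3x3 intrinsics, pixels), "rvec" (rotation vector, rad) and "tvec" (3), from world to camera coordinates, as OpenCV has them. Camera axes: x right, y down, z forward; pixel columns grow to the right and rows downward; lengths in m; the calibration is good to about 2 mm. A picture is of the moment at which its call begins: read the wrist's pose just before it. camera_info takes no time and is no camera call; for the wrist camera it gives the pose at the moment of the call.
- ctrl.close_job(): hands the job in, once; it reports no verdict.
The state is a dict: "clock": time; "joint_pos": joint angles; "qvel": joint speeds; "tau": joint torques, N m; "tool_pos": TCP position; "orientation": TCP orientation; "force": force on the tool from outside, world axes, zero at the start; "moment": the same for the moment, N m; "opening": finger opening in m.
Only numpy, scipy, OpenCV 4.12 (cv2) and the standard library are available. Lean on these libraries where they do the work, as an engineer would, in place of code of your own. Each camera call takes 0.05 s, during which the arm holds its last target.

## Task

Take the cream roof by the wooden fin along its top and hang it over the bare ridge bar of the model garden, one slope on each side, centred between the two posts, in line with the bar and level. Let go and leave it hanging still; leave the blue roof standing where it is.

Things in the scene. Friction and masses are not known exactly. Their poses are not given: they have to be found in the camera images.
- cream_roof: Cream roof, loose: rigid inverted V of 4 mm sheet, 117 mm across the eaves (x), 110 mm along the ridge (y), slopes 50 degrees, standing on its eaves on the table. Wooden fin upright along the ridge: 10 mm thick (x), 50 mm long (y), free to grip from 74 to 104 mm (its top) above the origin. Origin: centre of the underside, level with the eaves' bottom; z up. 80 to 170 g; same either way round.
- cream_seat (a point): Point fixed in the cream roof, 58 mm straight above its origin, under the ridge: the bar's axis passes through it when the roof is fully seated on the bar. Same axes as the cream roof.
- blue_roof: The blue roof, loose: same shape and size as the cream roof, origin and axes alike; it stands on the table and stays there. The two roofs swap places from one start to another.
- garden: Model garden, fixed: brown tray 220 (x) by 280 mm (y), 30 mm high, green lawn, trees under 75 mm. White posts 16 mm thick at y = +123 and -123 mm, tops 175 mm up, carry a bare aluminium bar, 10 mm in diameter, along y at x = 0, its axis 160 mm above the origin, a red band at its middle. Origin: centre of the tray's underside, on the table; z up.
Things that resemble listed ones, but are neither listed nor needed, are in the scene too. What is meant by the cream_roof is not green, and is the larger of those in its own colour.

How it is judged:
By the outcome, as a careful person would: the job done as asked, in the order asked, and still so for the second after the job is handed in, with the robot touching nothing.
It also fails if it takes over 38 s, if anything falls off the work surface, if the arm or the gripper's body presses on something with over 40 N, if the wrist force passes 120 N, or if a joint passes its speed limit or range.

## Working session

There is one attempt and no reset: what is moved stays moved. The work goes in short steps, Python scripts to look and compute and a tool call to move; the robot and the scene stay as the last step left them, time stands still between calls to the robot, and variables do not carry over. Pictures are saved under pics/ and viewed, and the job is handed in when it is done.

Besides the shell and the picture viewer there is one more tool, called after "Call:" as name(argument=value, ...), one argument or row to a line, values as JSON. servo_tool: Moves the arm, as the interface text tells. Its arguments: {"type":"object","properties":{"rows":{"type":"array"}},"required":["rows"]}

```bash
mkdir -p pics; ls
python3 - <<'E'
from plant import telemetry, optics, ctrl
import cv2
o=telemetry.get_obs(); print(o)
for n in ("side","top","wrist"):
    c=optics.camera_info(n); print(n,c)
    im=optics.snapshot(n); cv2.imwrite(f"pics/{n}0.png",im[:,:,::-1])
E
```

```text
pics
{'clock': 0.0, 'joint_pos': array([-5.24771715e+01,  2.05899444e+01,  6.32681939e-01, -2.13937811e-02,
       -7.01357365e+01, -1.65067077e+01]), 'qvel': array([-0.02167546, -0.04193551, -0.0560394 ,  0.09856276, -0.00178843,
        0.03645611]), 'tau': array([-3.04068762e-04, -5.82717705e+01,  2.93073070e+01,  6.99728519e+00,
        7.17966323e-03, -1.61358962e-04]), 'tool_pos': array([ 0.24187141, -0.62963753,  0.22562722]), 'orientation': array([ 1.79905119e+02, -7.14365305e-03, -1.58991159e+02]), 'force': array([-0.23373823,  0.10856317,  0.255015  ]), 'moment': array([0.04570805, 0.01907257, 0.02903811]), 'opening': 0.08744171601007662}
side {'mtx': array([[457.07621992,   0.        , 254.58461993],
       [  0.        , 457.07621992, 194.62324276],
       [  0.        ,   0.        ,   1.        ]]), 'rvec': array([ 0.79830066, -2.3896365 ,  1.34853026]), 'tvec': array([0.43462546, 0.16981279, 1.03797613])}
top {'mtx': array([[417.63744323,   0.        , 256.93928709],
       [  0.        , 417.63744323, 194.3610796 ],
       [  0.        ,   0.        ,   1.        ]]), 'rvec': array([ 2.13560681, -2.11812525,  0.22436297]), 'tvec': array([0.09007653, 0.48156585, 0.98697293])}
wrist {'mtx': array([[266.46538345,   0.        , 256.49906555],
       [  0.        , 266.46538345, 189.34654296],
       [  0.        ,   0.        ,   1.        ]]), 'rvec': array([-1.68648674, -2.45408555, -0.32501661]), 'tvec': array([ 0.6735446 , -0.03166145,  0.39094333])}
```

View pics/side0.png

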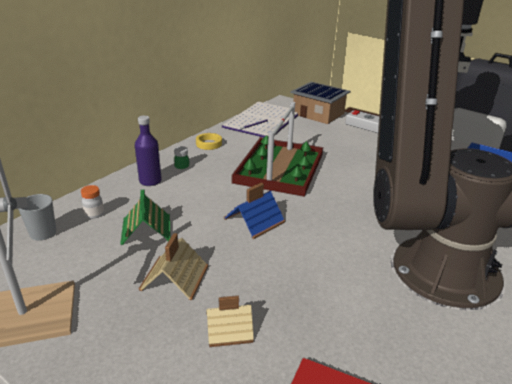

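View pics/top0.png

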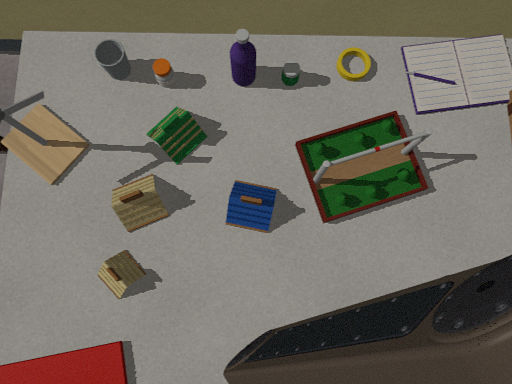

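View pics/wrist0.png

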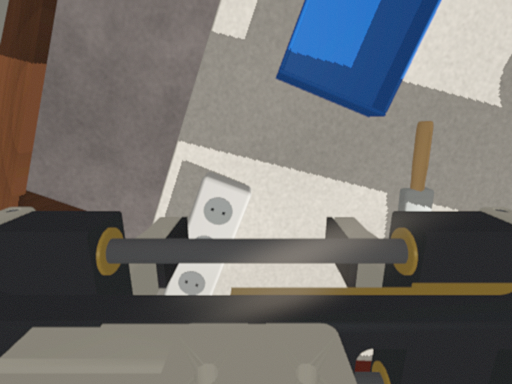

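The top view shows the larger cream roof at about (140,203), with its fin at about (132,197). The small cream decoy is at (122,274), blue at (251,205), green at (178,135), and the garden at (361,166), with its bar running from (322,165) to (425,136). Next I'll measure these.

```bash
cat > h.py <<'E'
import numpy as np, cv2
from scipy.spatial.transform import Rotation as R
def cam(c):
    Rm=cv2.Rodrigues(np.array(c['rvec'],float))[0]; return np.array(c['mtx']),Rm,np.array(c['tvec'],float).ravel()
def ray(c,uv):
    K,Rm,t=cam(c); d=Rm.T@np.linalg.solve(K,np.array([uv[0],uv[1],1.])); return -Rm.T@t,d
def onz(c,uv,z):
    o,d=ray(c,uv); return o+d*(z-o[2])/d[2]
def proj(c,P):
    K,Rm,t=cam(c); return cv2.projectPoints(np.atleast_2d(np.array(P,float)),Rm,t,K,None)[0].reshape(-1,2)
def tri(c1,u1,c2,u2):
    o1,d1=ray(c1,u1);o2,d2=ray(c2,u2);d1/=np.linalg.norm(d1);d2/=np.linalg.norm(d2)
    s=np.linalg.lstsq(np.stack([d1,-d2],1),o2-o1,rcond=None)[0]
    p,q=o1+s[0]*d1,o2+s[1]*d2; return (p+q)/2,np.linalg.norm(p-q)
E
python3 - <<'E'
import cv2
a=cv2.imread('pics/top0.png'); s=cv2.imread('pics/side0.png')
cv2.imwrite('pics/t_roof.png',cv2.resize(a[150:310,80:290],None,fx=3.6,fy=3.6,interpolation=cv2.INTER_CUBIC))
cv2.imwrite('pics/t_gard.png',cv2.resize(a[100:230,290:450],None,fx=4.5,fy=4.5,interpolation=cv2.INTER_CUBIC))
cv2.imwrite('pics/s_roof.png',cv2.resize(s[180:350,110:300],None,fx=3.5,fy=3.5,interpolation=cv2.INTER_CUBIC))
cv2.imwrite('pics/s_gard.png',cv2.resize(s[90:200,220:340],None,fx=5,fy=5,interpolation=cv2.INTER_CUBIC))
E
```

```text
(no output)
```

View pics/t_roof.png

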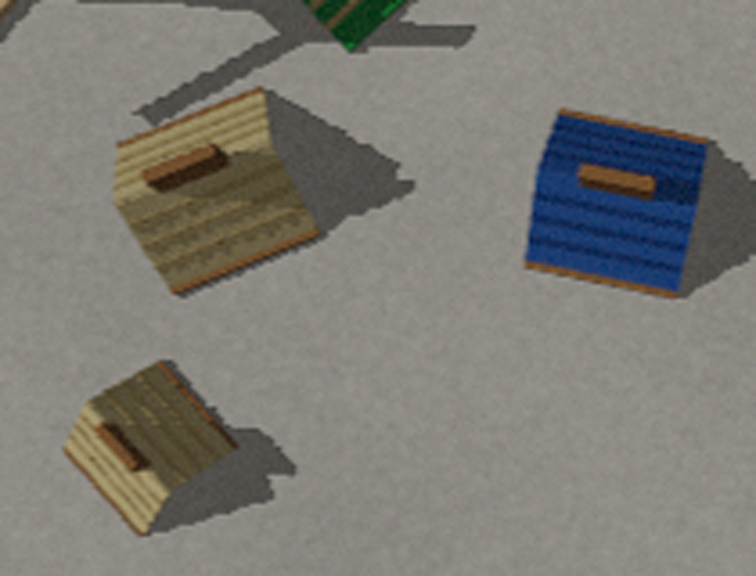

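View pics/t_gard.png

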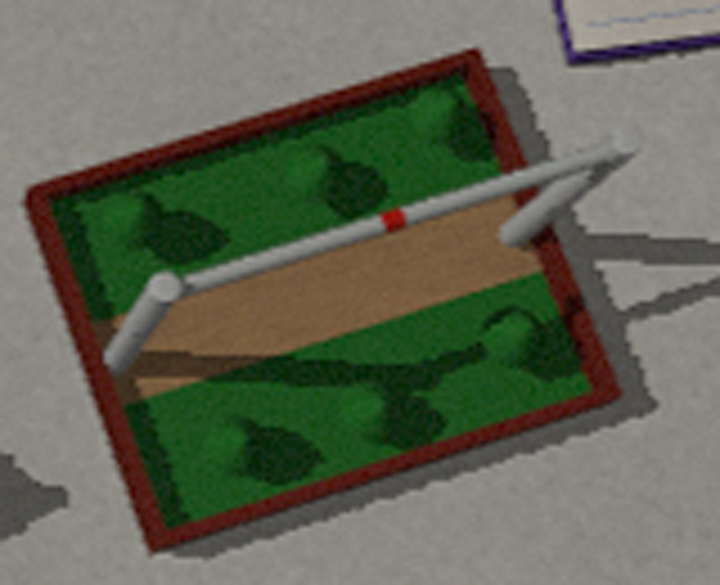

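View pics/s_roof.png

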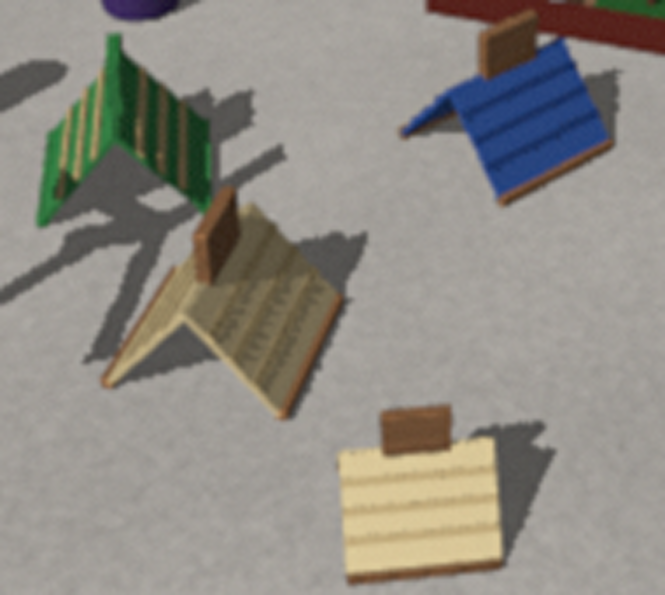

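View pics/s_gard.png

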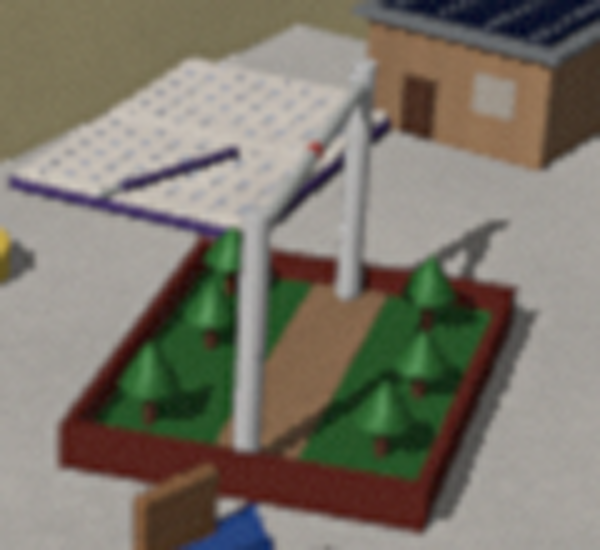

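Run:
```python
from h import *
from plant import optics
ct=optics.camera_info('top'); cs=optics.camera_info('side')
px=lambda p,s,o:[(p[0]+.5)/s-.5+o[0],(p[1]+.5)/s-.5+o[1]]
np.set_printoptions(precision=4,suppress=True)
print("cams",ray(ct,(0,0))[0],ray(cs,(0,0))[0])
tr=lambda p:px(p,3.6,(80,150)); tg=lambda p:px(p,4.5,(290,100)); sr=lambda p:px(p,3.5,(110,180)); sg=lambda p:px(p,5,(220,90))
def shape(n,pts):
    P=np.array(pts); print(n,P.tolist()); print('  centre',P.mean(0),'edges',np.linalg.norm(np.roll(P,-1,0)-P,axis=1),'ang',[round(float(np.degrees(np.arctan2(d[1],d[0]))),1) for d in (np.roll(P,-1,0)-P)])
shape('eaves',[onz(ct,tr(p),0.003) for p in [(116,145),(263,88),(318,236),(180,294)]])
shape('fin',[onz(ct,tr(p),0.104) for p in [(142,174),(212,146),(222,155),(150,184)]])
shape('blue eaves',[onz(ct,tr(p),0.003) for p in [(558,110),(707,140),(680,297),(526,266)]])
shape('tray',[onz(ct,tg(p),0.03) for p in [(27,190),(476,50),(621,395),(153,552)]])
print('band',onz(ct,tg((393,220)),0.163), 'posttops',onz(ct,tg((165,286)),.175),onz(ct,tg((624,143)),.175))
print('tri band',tri(ct,tg((393,220)),cs,sg((316,149))))
print('tri post1',tri(ct,tg((165,286)),cs,sg((254,214))),'post2',tri(ct,tg((624,143)),cs,sg((362,68))))
```

```text
cams [0.2817 0.1101 1.0596] [-0.1053  0.9083  0.6775]
eaves [[0.4972008150282582, 0.46606897944185555, 0.0029999999999998916], [0.5401442493191098, 0.363922952550921, 0.0029999999999998916], [0.4330058238482466, 0.31936325329227255, 0.0029999999999998916], [0.3911566449647124, 0.4137245674125922, 0.0029999999999998916]]
  centre [0.4654 0.3908 0.003 ] edges [0.1108 0.116  0.1032 0.1183] ang [-67.2, -157.4, 113.9, 26.3]
fin [[0.457740704769098, 0.41402820582599614, 0.10399999999999998], [0.4765655141931883, 0.3703561881065174, 0.10399999999999998], [0.4707047435058701, 0.3635745457463695, 0.10399999999999998], [0.45126114160958153, 0.4084634090311202, 0.10399999999999998]]
  centre [0.4641 0.3891 0.104 ] edges [0.0476 0.009  0.0489 0.0085] ang [-66.7, -130.8, 113.4, 40.7]
blue eaves [[0.5261293307812636, 0.15143444287563393, 0.0029999999999998916], [0.5051355483587024, 0.04405173696489613, 0.0029999999999998916], [0.39197338001272225, 0.06333414396398471, 0.0029999999999998916], [0.4129714075144907, 0.172095544607242, 0.0029999999999998916]]
  centre [0.4591 0.1077 0.003 ] edges [0.1094 0.1148 0.1108 0.115 ] ang [-101.1, 170.3, 79.1, -10.3]
tray [[0.6230799328854664, -0.005118906493115444, 0.030000000000000027], [0.7118428031503123, -0.26908625060033853, 0.030000000000000027], [0.506296678720497, -0.3394879928655552, 0.030000000000000027], [0.4148544088617754, -0.0725089369294579, 0.030000000000000027]]
  centre [ 0.564  -0.1716  0.03  ] edges [0.2785 0.2173 0.2822 0.2189] ang [-71.4, -161.1, 108.9, 17.9]
band [ 0.5656 -0.1732  0.163 ] posttops [ 0.5268 -0.0558  0.175 ] [ 0.6031 -0.287   0.175 ]
tri band (array([ 0.5666, -0.1739,  0.1605]), np.float64(0.0005368651381974846))
tri post1 (array([ 0.5296, -0.0563,  0.1691]), np.float64(0.0026226628519555907)) post2 (array([ 0.6067, -0.2896,  0.1681]), np.float64(0.002454427237126951))
```

```bash
cat >> h.py <<'E'
def T(p,rpy):
    M=np.eye(4);M[:3,:3]=R.from_euler('xyz',rpy,degrees=True).as_matrix();M[:3,3]=p;return M
def run(M,rows,pr=False):
    for s,t,g in rows:
        D=np.eye(4);D[:3,:3]=R.from_rotvec(np.radians(6*np.array(t,float))).as_matrix();D[:3,3]=s;M=M@D
        if pr: print(np.round(M[:3,3],3),round(float(np.hypot(*M[:2,3])),3),np.round(R.from_matrix(M[:3,:3]).as_euler('xyz',degrees=True),1))
    return M
def delta(M,p,rpy):
    D=np.linalg.inv(M)@T(p,rpy); return D[:3,3],R.from_matrix(D[:3,:3]).as_rotvec(degrees=True)/6
E
python3 - <<'E'
from h import *
from plant import optics,telemetry
ct=optics.camera_info('top');cs=optics.camera_info('side');cw=optics.camera_info('wrist')
o=telemetry.get_obs(); M=T(o['tool_pos'],o['orientation'])
K,Rm,t=cam(cw); C=-Rm.T@t
print('wrist cam in tool',M[:3,:3].T@(C-M[:3,3]),'view dir in tool',M[:3,:3].T@Rm[2])
print('bottle cap',tri(ct,(243,36),cs,(144,121)),'base',onz(cs,(149,182),0),'lamp base',onz(ct,(45,145),.01),'lamp joint',tri(ct,(5,115),cs,(5,205)))
rows=[[[-.0415,0,-.005],[0,0,-.57],0]]*14+[[[-.0415,0,0],[0,0,-.58],0]]*13
M=run(M,rows,True)
print(delta(M,(.4645,.390,.25),(180,0,-66.7)))
E
```

```text
wrist cam in tool [ 0.07052231  0.00039972 -0.15861507] view dir in tool [-2.58997195e-01  7.36467226e-04  9.65877793e-01]
bottle cap (array([0.82532365, 0.13079337, 0.18460133]), np.float64(4.2371515205894966e-05)) base [0.81680852 0.14411972 0.        ] lamp base [0.61314689 0.64514168 0.01      ] lamp joint (array([0.60902473, 0.62183411, 0.24173767]), np.float64(0.014751683527877087))
[ 0.281 -0.615  0.231] 0.676 [ 179.9   -0.  -155.6]
[ 0.318 -0.598  0.236] 0.677 [ 179.9    0.  -152.2]
[ 0.355 -0.578  0.241] 0.679 [ 179.9    0.  -148.7]
[ 0.391 -0.557  0.246] 0.68 [ 179.9    0.  -145.3]
[ 0.425 -0.533  0.251] 0.682 [ 179.9    0.  -141.9]
[ 0.457 -0.508  0.256] 0.683 [ 179.9    0.  -138.5]
[ 0.488 -0.48   0.261] 0.685 [ 179.9    0.  -135.1]
[ 0.518 -0.451  0.266] 0.687 [ 179.9    0.  -131.6]
[ 0.545 -0.42   0.271] 0.688 [ 179.9    0.  -128.2]
[ 0.571 -0.387  0.276] 0.69 [ 179.9    0.  -124.8]
[ 0.595 -0.353  0.281] 0.692 [ 179.9    0.  -121.4]
[ 0.616 -0.318  0.286] 0.693 [ 179.9    0.  -118. ]
[ 0.636 -0.281  0.291] 0.695 [ 179.9    0.  -114.5]
[ 0.653 -0.243  0.296] 0.697 [ 179
[... 189 characters left out ...]
00e-01 -1.007e+02]
[ 0.698 -0.084  0.296] 0.703 [ 1.80e+02  1.00e-01 -9.72e+01]
[ 0.704 -0.043  0.296] 0.705 [ 1.80e+02  1.00e-01 -9.37e+01]
[ 0.706 -0.001  0.296] 0.706 [ 1.80e+02  1.00e-01 -9.02e+01]
[0.706 0.04  0.296] 0.708 [ 1.80e+02  1.00e-01 -8.68e+01]
[0.704 0.082 0.296] 0.709 [ 1.80e+02  1.00e-01 -8.33e+01]
[0.699 0.123 0.296] 0.71 [ 1.80e+02  1.00e-01 -7.98e+01]
[0.692 0.164 0.296] 0.711 [ 1.80e+02  1.00e-01 -7.63e+01]
[0.682 0.204 0.297] 0.712 [ 1.80e+02  1.00e-01 -7.28e+01]
[0.67  0.244 0.297] 0.713 [ 1.80e+02  1.00e-01 -6.94e+01]
[0.655 0.282 0.297] 0.713 [ 1.80e+02  1.00e-01 -6.59e+01]
(array([-0.17607422,  0.13000549,  0.04686384]), array([0.00068284, 0.01207751, 0.13829138]))
```

Run:
```python
from h import *
from plant import optics,telemetry
o=telemetry.get_obs(); M=T(o['tool_pos'],o['orientation'])
M=run(M,[[[-.041,0.004,-.005],[0,0,-.57],0]]*14)
M=run(M,[[[-.040,0.009,0.002],[0,0,-.53],0]]*14,True)
print(delta(M,(.4645,.390,.25),(180,0,-66.7)))
```

```text
[ 0.617 -0.168  0.294] 0.639 [ 1.799e+02  1.000e-01 -1.079e+02]
[ 0.621 -0.127  0.292] 0.633 [ 1.800e+02  1.000e-01 -1.048e+02]
[ 0.622 -0.086  0.29 ] 0.628 [ 1.800e+02  1.000e-01 -1.016e+02]
[ 0.621 -0.045  0.288] 0.623 [ 1.80e+02  1.00e-01 -9.84e+01]
[ 0.618 -0.004  0.286] 0.618 [ 1.80e+02  1.00e-01 -9.52e+01]
[0.613 0.037 0.284] 0.614 [ 1.8e+02  1.0e-01 -9.2e+01]
[0.605 0.077 0.282] 0.61 [ 1.80e+02  1.00e-01 -8.89e+01]
[0.595 0.117 0.28 ] 0.607 [ 1.80e+02  1.00e-01 -8.57e+01]
[0.583 0.156 0.279] 0.604 [ 1.80e+02  1.00e-01 -8.25e+01]
[0.569 0.194 0.277] 0.602 [ 1.80e+02  1.00e-01 -7.93e+01]
[0.553 0.232 0.275] 0.6 [ 1.80e+02  1.00e-01 -7.61e+01]
[0.535 0.269 0.273] 0.598 [ 1.8e+02  1.0e-01 -7.3e+01]
[0.514 0.304 0.271] 0.598 [ 1.80e+02  1.00e-01 -6.98e+01]
[0.492 0.339 0.269] 0.597 [ 1.80e+02  1.00e-01 -6.66e+01]
(array([-0.05798972,  0.00500006,  0.01886384]), array([0.0007587 , 0.01207287, 0.0182914 ]))
```

Call:
servo_tool(
  rows=[
    [[-0.041,0.004,-0.005],[0,0,-0.57],0],
    [[-0.041,0.004,-0.005],[0,0,-0.57],0],
    [[-0.041,0.004,-0.005],[0,0,-0.57],0],
    [[-0.041,0.004,-0.005],[0,0,-0.57],0],
    [[-0.041,0.004,-0.005],[0,0,-0.57],0],
    [[-0.041,0.004,-0.005],[0,0,-0.57],0],
    [[-0.041,0.004,-0.005],[0,0,-0.57],0],
    [[-0.041,0.004,-0.005],[0,0,-0.57],0],
    [[-0.041,0.004,-0.005],[0,0,-0.57],0],
    [[-0.041,0.004,-0.005],[0,0,-0.57],0],
    [[-0.041,0.004,-0.005],[0,0,-0.57],0],
    [[-0.041,0.004,-0.005],[0,0,-0.57],0],
    [[-0.041,0.004,-0.005],[0,0,-0.57],0],
    [[-0.041,0.004,-0.005],[0,0,-0.57],0],
  ],
)

```text
clock: 1.32
tool_pos: [0.6115, -0.2065, 0.2963]
orientation: [180.0, -0.0, -110.9]
force: [0.3, -0.7, 0.5]
opening: 0.0877
```

Run:
```python
from h import *
from plant import optics,telemetry
import pickle
o=telemetry.get_obs();c=optics.camera_info('wrist');im=optics.snapshot('wrist')
cv2.imwrite('pics/w1.png',im[:,:,::-1]);pickle.dump((o,c),open('w1.pkl','wb'))
print(o['tool_pos'],o['orientation'])
d=18*0
for P in [(.565,-.173,.165),(.603,-.289,.175),(.527,-.056,.175)]: print(proj(c,P))
```

```text
[ 0.61151287 -0.20648603  0.29630574] [ 1.79960031e+02 -1.02287831e-02 -1.10933550e+02]
[[304.27664294 195.04199281]]
[[233.85041595 107.25953281]]
[[366.88131483 274.55038409]]
```

View pics/w1.png

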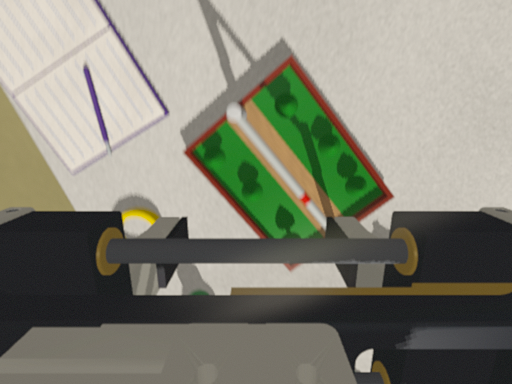

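The wrist picture shows the bar from the post top at (234,113) to the red band at (305,199). That is about 4–5 px below the top-camera prediction, so I'll measure both with masks before relying on either.

Run:
```python
from h import *
from plant import optics
import pickle
o,c=pickle.load(open('w1.pkl','rb'));ct=optics.camera_info('top');cs=optics.camera_info('side')
np.set_printoptions(precision=4,suppress=True)
def red(f,roi):
    im=cv2.imread(f);h=cv2.cvtColor(im,cv2.COLOR_BGR2HSV);m=((h[...,0]<6)|(h[...,0]>174))&(h[...,1]>150)&(h[...,2]>130)
    y0,y1,x0,x1=roi;v,u=np.nonzero(m[y0:y1,x0:x1]);return (u.mean()+x0,v.mean()+y0,len(u))
bt=red('pics/top0.png',(140,160,365,390));bs=red('pics/side0.png',(110,130,270,295));bw=red('pics/w1.png',(185,215,290,320))
print(bt,bs,bw)
print('top',onz(ct,bt,.163),'wrist',onz(c,bw,.163),'tri t-s',tri(ct,bt,cs,bs),'tri w-t',tri(c,bw,ct,bt),'tri w-s',tri(c,bw,cs,bs))
# bar axis line from wrist: post top & band ; bright gray cylinder
print('post far w',onz(c,(234,113),.175))
# tray corners in wrist at z=.03
im=cv2.imread('pics/w1.png');cv2.imwrite('pics/w1c.png',cv2.resize(im[40:280,170:400],None,fx=2.5,fy=2.5,interpolation=cv2.INTER_CUBIC))
```

```text
(np.float64(376.90909090909093), np.float64(147.8181818181818), 11) (np.float64(nan), np.float64(nan), 0) (np.float64(305.1136363636364), np.float64(198.61363636363637), 44)
 ** On entry to DLASCL parameter number  4 had an illegal value
 ** On entry to DLASCL parameter number  4 had an illegal value
 ** On entry to DLASCL parameter number  4 had an illegal value
 ** On entry to DLASCL parameter number  4 had an illegal value
 ** On entry to DLASCL parameter number  5 had an illegal value
 ** On entry to DLASCL parameter number  4 had an illegal value<stdin>:8: RuntimeWarning: Mean of empty slice.
  ret = ret.dtype.type(ret / rcount)
Traceback (most recent call last):
  File "h.py", line 13, in tri
    s=np.linalg.lstsq(np.stack([d1,-d2],1),o2-o1,rcond=None)[0]
      ~~~~~~~~~~~~~~~^^^^^^^^^^^^^^^^^^^^^^^^^^^^^^^^^^^^^^^
numpy.linalg.LinAlgError: SVD did not converge in Linear Least Squares
```

Call:
servo_tool(
  rows=[
    [[-0.04,0.009,0.002],[0,0,-0.53],0],
    [[-0.04,0.009,0.002],[0,0,-0.53],0],
    [[-0.04,0.009,0.002],[0,0,-0.53],0],
    [[-0.04,0.009,0.002],[0,0,-0.53],0],
    [[-0.04,0.009,0.002],[0,0,-0.53],0],
    [[-0.04,0.009,0.002],[0,0,-0.53],0],
    [[-0.04,0.009,0.002],[0,0,-0.53],0],
    [[-0.04,0.009,0.002],[0,0,-0.53],0],
    [[-0.04,0.009,0.002],[0,0,-0.53],0],
    [[-0.04,0.009,0.002],[0,0,-0.53],0],
    [[-0.04,0.009,0.002],[0,0,-0.53],0],
    [[0,0,0],[0,0,0],0],
    [[0,0,0],[0,0,0],0],
  ],
)

```text
clock: 2.45
tool_pos: [0.552, 0.2338, 0.2741]
orientation: [180.0, -0.0, -75.9]
force: [0.7, 0.3, 0.1]
opening: 0.0876
```

Run:
```python
from h import *
from plant import optics,telemetry
import pickle
np.set_printoptions(precision=4,suppress=True)
o,c=pickle.load(open('w1.pkl','rb'));ct=optics.camera_info('top');cs=optics.camera_info('side')
bw=(305.11,198.61);bt=(376.9,147.8)
print('top',onz(ct,bt,.163),'wrist',onz(c,bw,.163),'tri w-t',tri(c,bw,ct,bt))
print('post far w',onz(c,(234,113),.175))
im=cv2.imread('pics/w1.png');cv2.imwrite('pics/w1c.png',cv2.resize(im[40:280,170:400],None,fx=2.5,fy=2.5,interpolation=cv2.INTER_CUBIC))
o=telemetry.get_obs();c=optics.camera_info('wrist');im=optics.snapshot('wrist')
cv2.imwrite('pics/w2.png',im[:,:,::-1]);pickle.dump((o,c),open('w2.pkl','wb'))
print(o['tool_pos'],o['qvel'],o['joint_pos'])
```

```text
top [ 0.5672 -0.1732  0.163 ] wrist [ 0.5653 -0.1679  0.163 ] tri w-t (array([ 0.5654, -0.1707,  0.1701]), np.float64(0.0009805911235478142))
post far w [ 0.605  -0.2838  0.175 ]
[0.552  0.2338 0.2741] [-2.9031 -0.1253  0.1649  0.3536 -0.1595  0.1356] [ 41.609   11.9767  -4.9633  -0.0112 -73.1025 -27.5154]
```

View pics/w1c.png

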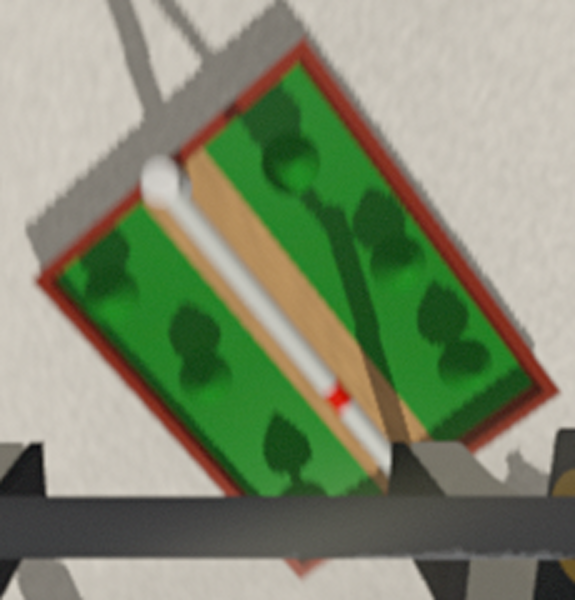

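View pics/w2.png

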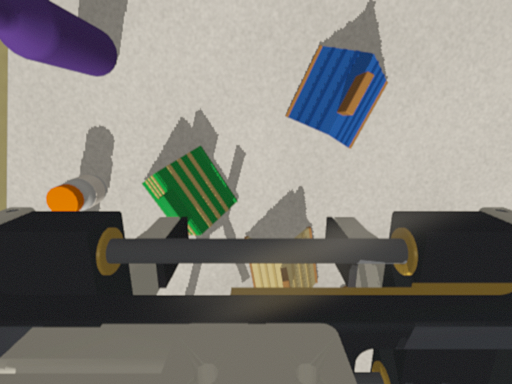

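The wrist picture from motion (w1) disagrees by about 5 mm along the motion direction, so I put that down to lag and will re-check at rest. In w2 the blue roof is at (340,95), green at (190,190), and the cream roof is mostly hidden behind the gripper at (285,275). I'm moving to the pre-grasp pose.

Run:
```python
from h import *
from plant import optics,telemetry
np.set_printoptions(precision=4,suppress=True)
o=telemetry.get_obs(); M=T(o['tool_pos'],o['orientation'])
print(delta(M,(.4645,.390,.14),(180,0,-66.7)))
ct=optics.camera_info('top'); cs=optics.camera_info('side')
px=lambda p,s,o:[(p[0]+.5)/s-.5+o[0],(p[1]+.5)/s-.5+o[1]]
tr=lambda p:px(p,3.6,(80,150)); sr=lambda p:px(p,3.5,(110,180))
print('fin ends',tri(ct,tr((146,179)),cs,sr((200,230))),tri(ct,tr((217,150)),cs,sr((232,190))))
M2=run(M,[[[-.0275,.004,.012],[0,0,-.15],0]]*6+[[[0,0,.0154],[0,0,-.15],0]]*4,False);print(delta(M2,(.4645,.390,.14),(180,0,-66.7)))
```

```text
(array([-0.1741,  0.0474,  0.1343]), array([ 0.0057, -0.0024, -1.5547]))
fin ends (array([0.4565, 0.4129, 0.103 ]), np.float64(0.004378043718228261)) (array([0.4761, 0.3693, 0.0977]), np.float64(0.0019033950087007964))
(array([-0.0128,  0.0152,  0.0007]), array([ 0.0059, -0.002 , -0.0547]))
```

Call:
servo_tool(
  rows=[
    [[-0.029,0.0079,0.01],[0,0,0],0],
    [[-0.029,0.0079,0.01],[0,0,0],0],
    [[-0.029,0.0079,0.01],[0,0,0],0],
    [[-0.029,0.0079,0.01],[0,0,0],0],
    [[-0.029,0.0079,0.01],[0,0,0],0],
    [[-0.029,0.0079,0.01],[0,0,0],0],
    [[0,0,0.0185],[0,0,-0.39],0],
    [[0,0,0.0185],[0,0,-0.39],0],
    [[0,0,0.0185],[0,0,-0.39],0],
    [[0,0,0.0185],[0,0,-0.39],0],
    [[0,0,0],[0,0,0],0],
    [[0,0,0],[0,0,0],0],
  ],
)

```text
clock: 3.5
tool_pos: [0.466, 0.3879, 0.14]
orientation: [179.9, -0.1, -66.9]
force: [0.5, -0.1, 0.2]
opening: 0.0875
```

Run:
```python
from h import *
from plant import optics,telemetry
np.set_printoptions(precision=4,suppress=True)
o=telemetry.get_obs(); M=T(o['tool_pos'],o['orientation']);print(o['tool_pos'],o['orientation'])
print(delta(M,(.465,.390,.079),(180,0,-66.5)))
for n in('side','top','wrist'):
    im=optics.snapshot(n);cv2.imwrite(f'pics/{n}3.png',im[:,:,::-1])
a=cv2.imread('pics/side3.png')[160:320,90:260];cv2.imwrite('pics/s3c.png',cv2.resize(a,None,fx=3.5,fy=3.5,interpolation=cv2.INTER_CUBIC))
```

```text
[0.466  0.3879 0.14  ] [179.9028  -0.0855 -66.9461]
(array([-0.0024, -0.    ,  0.061 ]), array([ 0.0163, -0.0142, -0.0744]))
```

View pics/s3c.png

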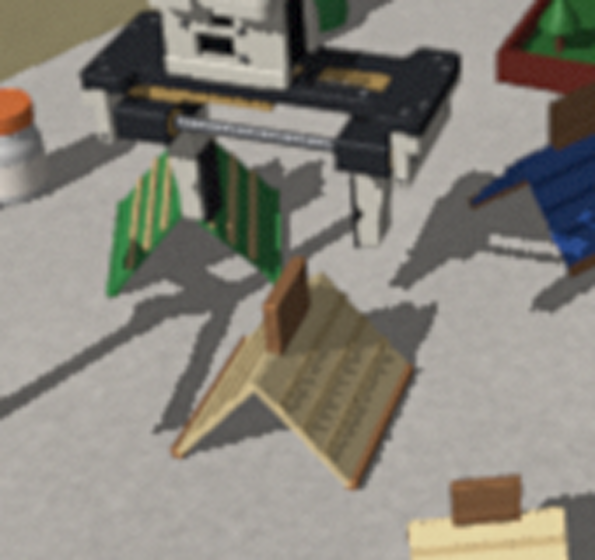

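View pics/top3.png

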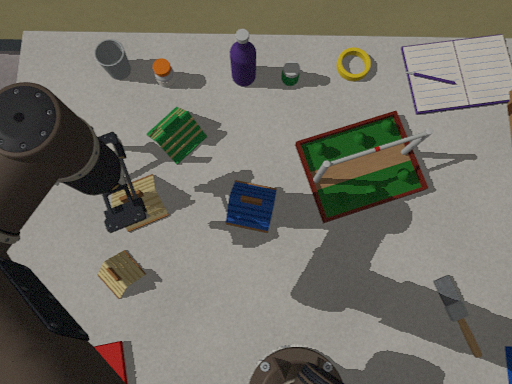

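View pics/wrist3.png

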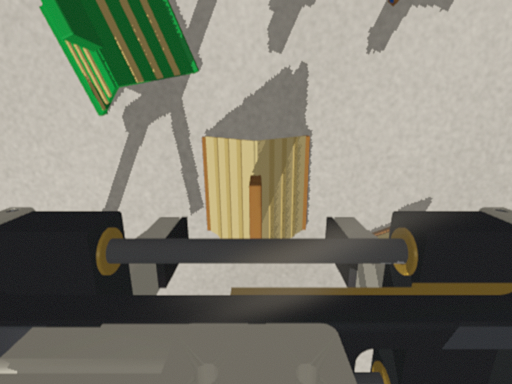

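The wrist view shows the fin centred at column 255.5 (image centre line 256.5) and parallel to the tool x axis. The fin's near end is at row ~178 and the roof's end edge at row ~137.

Run:
```python
from h import *
from plant import optics,telemetry
np.set_printoptions(precision=4,suppress=True)
o=telemetry.get_obs(); M=T(o['tool_pos'],o['orientation']);c=optics.camera_info('wrist')
loc=lambda uv,z:(np.linalg.inv(M)@np.r_[onz(c,uv,z),1])[:3]
print('clock',o['clock'])
print('fin end in tool',loc((255.5,184),.104),loc((255.5,177),.074),'eave ends',loc((204,138),.002),loc((310,138),.002),'eave lower',loc((209,228),.002),loc((307,228),.002))
a=cv2.imread('pics/wrist3.png')[120:245,180:340];cv2.imwrite('pics/w3c.png',cv2.resize(a,None,fx=4.5,fy=4.5,interpolation=cv2.INTER_CUBIC))
```

```text
clock 3.65
fin end in tool [0.0204 0.0002 0.0381] [0.0193 0.0001 0.0681] eave ends [ 0.0474 -0.0569  0.1402] [0.0475 0.06   0.1399] eave lower [-0.0597 -0.0564  0.1403] [-0.0596  0.062   0.14  ]
```

View pics/w3c.png

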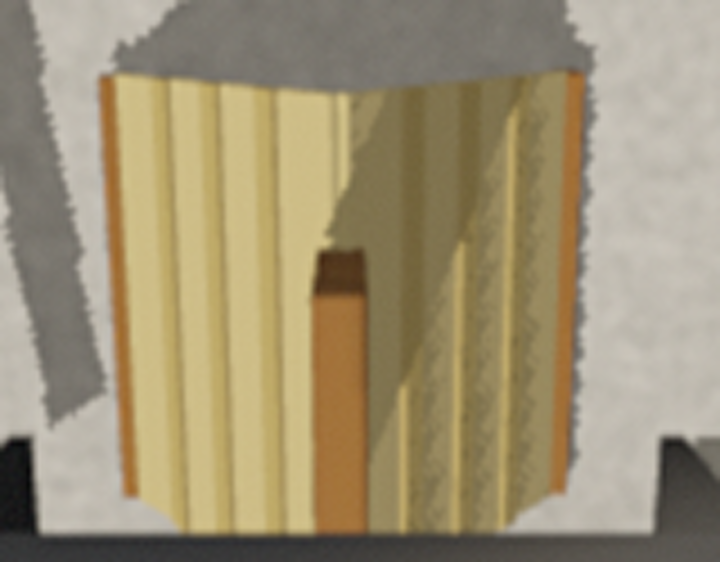

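The wrist picture puts the roof centre at tool x ≈ -5 mm with the eaves 117 mm apart, which matches the given size. The top camera says -2.4 mm, so I'll use -4 mm, then descend and close.

Call:
servo_tool(
  rows=[
    [[-0.002,0.0004,0.01],[0,0,-0.04],0],
    [[-0.002,0.0004,0.01],[0,0,-0.04],0],
    [[0,0,0.012],[0,0,0],0],
    [[0,0,0.012],[0,0,0],0],
    [[0,0,0.01],[0,0,0],0],
    [[0,0,0.007],[0,0,0],0],
    [[0,0,0],[0,0,0],0],
    [[0,0,0],[0,0,0],0.5],
    [[0,0,0],[0,0,0],0.8],
    [[0,0,0],[0,0,0],1],
    [[0,0,0],[0,0,0],1],
    [[0,0,0],[0,0,0],1],
    [[0,0,0],[0,0,0],1],
    [[0,0,0],[0,0,0],1],
    [[0,0,0],[0,0,0],1],
    [[0,0,0],[0,0,0],1],
  ],
)

```text
clock: 4.98
tool_pos: [0.4631, 0.3927, 0.0796]
orientation: [-180.0, 0.0, -66.3]
force: [-0.1, -0.8, -0.2]
opening: 0.033
```

Call:
servo_tool(
  rows=[
    [[0,0,0],[0,0,0],1],
    [[0,0,0],[0,0,0],1],
    [[0,0,0],[0,0,0],1],
    [[0,0,0],[0,0,0],1],
    [[0,0,0],[0,0,0],1],
    [[0,0,0],[0,0,0],1],
  ],
)

```text
clock: 5.48
tool_pos: [0.4627, 0.3924, 0.0792]
orientation: [179.9, -0.0, -66.3]
force: [0.8, -0.2, -1.7]
opening: 0.0097
```

Gripped: the opening is 9.7 mm against a 10 mm fin. Next I'll lift.

Call:
servo_tool(
  rows=[
    [[0,0,0],[0,0,0],1],
    [[0,0,-0.006],[0,0,0],1],
    [[0,0,-0.015],[0,0,0],1],
    [[0,0,-0.025],[0,0,0],1],
    [[0,0,-0.035],[0,0,0],1],
    [[0,0,-0.038],[0,0,0],1],
    [[0,0,-0.038],[0,0,0],1],
    [[0,0,-0.035],[0,0,0],1],
    [[0,0,-0.025],[0,0,0],1],
    [[0,0,-0.013],[0,0,0],1],
    [[0,0,0],[0,0,0],1],
    [[0,0,0],[0,0,0],1],
    [[0,0,0],[0,0,0],1],
  ],
)

```text
clock: 6.57
tool_pos: [0.4624, 0.3923, 0.3084]
orientation: [179.9, -0.0, -66.3]
force: [0.1, -0.1, -0.8]
opening: 0.0099
```

Run:
```python
from h import *
from plant import optics,telemetry
np.set_printoptions(precision=4,suppress=True)
o=telemetry.get_obs(); M=T(o['tool_pos'],o['orientation']);c=optics.camera_info('wrist');print(o['tool_pos'],o['orientation'],o['force'],o['moment'],o['joint_pos'])
for n in('side','wrist'):
    im=optics.snapshot(n);cv2.imwrite(f'pics/{n}4.png',im[:,:,::-1])
print(delta(M,(.566,-.1735,.31),(180,0,-71.5)))
a=cv2.imread('pics/side4.png')[60:300,80:300];cv2.imwrite('pics/s4c.png',cv2.resize(a,None,fx=2.4,fy=2.4,interpolation=cv2.INTER_CUBIC))
```

```text
[0.4624 0.3923 0.3084] [179.8966  -0.0243 -66.2912] [ 0.0803 -0.0876 -0.829 ] [-0.0055  0.1241  0.0539] [ 58.7207  11.8566  -0.7321  -0.0404 -77.5099 -35.0032]
(array([ 0.5597,  0.1327, -0.0012]), array([ 0.017 , -0.0048,  0.8681]))
```

View pics/s4c.png

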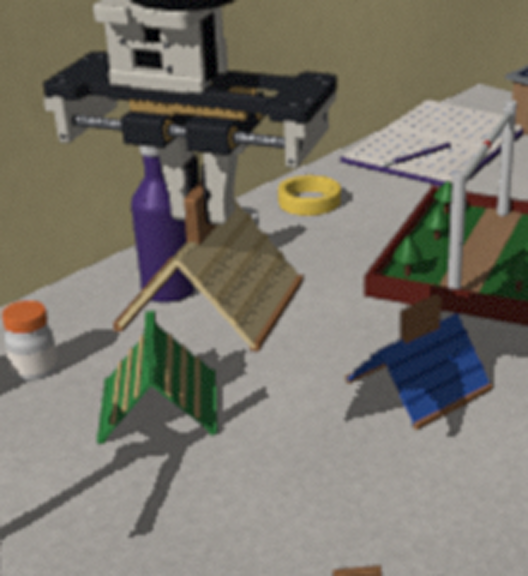

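View pics/wrist4.png

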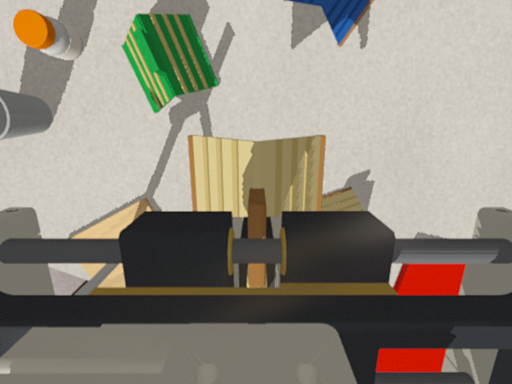

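The side view shows the roof held and level with about 125 mm clear beneath it. In the wrist view both near eave corners are at row ~136, at (190,136) and (324,136). I'm carrying it in a straight line to the bar.

Call:
servo_tool(
  rows=[
    [[0.0136,0.0032,0],[0,0,0],1],
    [[0.0273,0.0065,0],[0,0,0],1],
    [[0.0341,0.0081,0],[0,0,0],1],
    [[0.0341,0.0081,0],[0,0,0],1],
    [[0.0341,0.0081,0],[0,0,0],1],
    [[0.0341,0.0081,0],[0,0,0],1],
    [[0.0341,0.0081,0],[0,0,0],1],
    [[0.0341,0.0081,0],[0,0,0],1],
    [[0.0341,0.0081,0],[0,0,0],1],
    [[0.0341,0.0081,0],[0,0,0],1],
    [[0.0341,0.0081,0],[0,0,0],1],
    [[0.0341,0.0081,0],[0,0,0],1],
    [[0.0341,0.0081,0],[0,0,0],1],
    [[0.0341,0.0081,0],[0,0,0],1],
    [[0.0341,0.0081,0],[0,0,0],1],
    [[0.0341,0.0081,0],[0,0,0],1],
    [[0.0273,0.0065,0],[0,0,0],1],
    [[0.0136,0.0032,0],[0,0,0],1],
    [[0,0,0],[0,0,0.43],1],
    [[0,0,0],[0,0,0.43],1],
  ],
)

```text
clock: 8.33
tool_pos: [0.5657, -0.174, 0.3083]
orientation: [179.9, 0.0, -71.7]
force: [0.3, -0.5, -1.3]
opening: 0.0098
```

Call:
servo_tool(
  rows=[
    [[0,0,0],[0,0,0],1],
    [[0,0,0],[0,0,0],1],
    [[0,0,0],[0,0,0],1],
    [[0,0,0],[0,0,0],1],
  ],
)

```text
clock: 8.67
tool_pos: [0.5663, -0.1723, 0.3095]
orientation: [180.0, 0.0, -71.4]
force: [0.2, -0.1, -1.2]
opening: 0.0094
```

Run:
```python
from h import *
from plant import optics,telemetry
import pickle
np.set_printoptions(precision=4,suppress=True)
o=telemetry.get_obs(); c=optics.camera_info('wrist');print(o['clock'],o['tool_pos'],o['orientation'],o['force'],o['qvel'])
pickle.dump((o,c),open('w5.pkl','wb'))
for n in('side','wrist','top'):
    im=optics.snapshot(n);cv2.imwrite(f'pics/{n}5.png',im[:,:,::-1])
a=cv2.imread('pics/side5.png')[20:220,200:380];cv2.imwrite('pics/s5c.png',cv2.resize(a,None,fx=3,fy=3,interpolation=cv2.INTER_CUBIC))
a=cv2.imread('pics/wrist5.png');cv2.imwrite('pics/w5c.png',cv2.resize(a[0:300,120:400],None,fx=2,fy=2,interpolation=cv2.INTER_CUBIC))
```

```text
8.6667 [ 0.5663 -0.1723  0.3095] [179.9948   0.0037 -71.3535] [ 0.2223 -0.0649 -1.2403] [ 0.1014 -0.0085  0.1569  0.0894 -0.0214 -0.2981]
```

View pics/s5c.png

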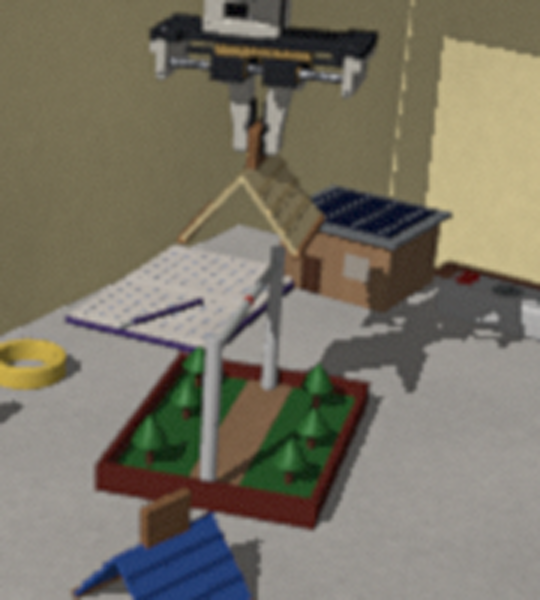

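View pics/w5c.png

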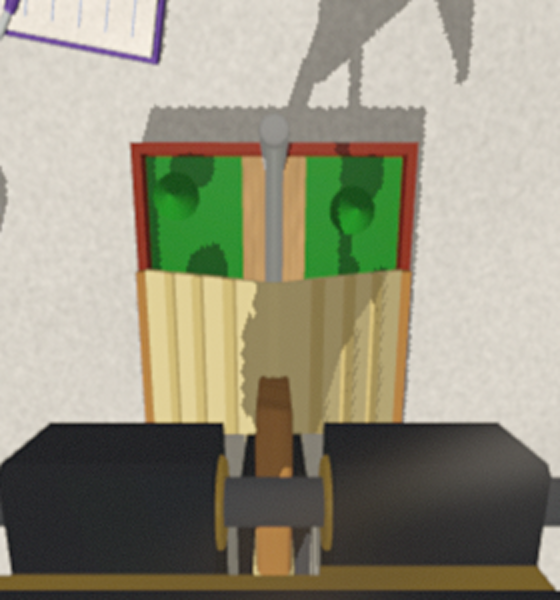

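View pics/top5.png

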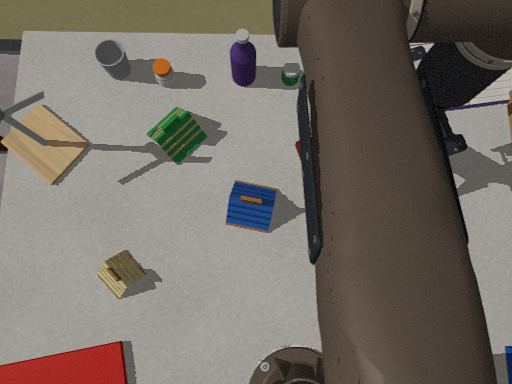

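Run:
```python
from h import *
import pickle
np.set_printoptions(precision=4,suppress=True)
o,c=pickle.load(open('w5.pkl','rb')); M=T(o['tool_pos'],o['orientation'])
L=lambda p,z:(np.linalg.inv(M)@np.r_[onz(c,((p[0]+.5)/2-.5+120,(p[1]+.5)/2-.5),z),1])[:3]
zr=o['tool_pos'][2]-.079
print('post top',L((273,130),.175))
print('tray corners',L((132,145),.03),L((417,144),.03),'bar near roof',L((274,278),.16))
print('eave ends',L((138,270),zr+.002),L((410,272),zr+.002),'ridge end',L((273,282),zr+.065),'fin end top',L((275,408),zr+.104), L((275,378),zr+.074))
```

```text
post top [0.1209 0.0008 0.1345]
tray corners [ 0.1359 -0.1066  0.2795] [0.1367 0.1103 0.2795] bar near roof [0.046  0.0013 0.1495]
eave ends [ 0.0549 -0.0578  0.077 ] [0.0541 0.0603 0.077 ] ridge end [0.055  0.0008 0.014 ] fin end top [ 0.0254  0.0014 -0.025 ] [0.0256 0.0015 0.005 ]
```

The roof's centre is at tool x ≈ 0.000 and y ≈ +0.0012. The bar and tray centre are at y ≈ +0.0013 and x between -0.004 (wrist) and +0.001 (top), with yaw agreeing within 0.3°. I'll shift x by -1.5 mm and descend to about 6 mm above the seat.

Call:
servo_tool(
  rows=[
    [[-0.0015,0,0.005],[0,0,0],1],
    [[0,0,0.015],[0,0,0],1],
    [[0,0,0.02],[0,0,0],1],
    [[0,0,0.02],[0,0,0],1],
    [[0,0,0.02],[0,0,0],1],
    [[0,0,0.02],[0,0,0],1],
    [[0,0,0.012],[0,0,0],1],
    [[0,0,0.007],[0,0,0],1],
    [[0,0,0.003],[0,0,0],1],
    [[0,0,0],[0,0,0],1],
    [[0,0,0],[0,0,0],1],
    [[0,0,0],[0,0,0],1],
  ],
)

```text
clock: 9.82
tool_pos: [0.5665, -0.1713, 0.1886]
orientation: [-179.9, -0.0, -71.4]
force: [-0.5, 0.5, -0.8]
opening: 0.0098
```

Run:
```python
from h import *
from plant import optics,telemetry
np.set_printoptions(precision=4,suppress=True)
o=telemetry.get_obs();print(o['clock'],o['tool_pos'],o['orientation'],o['force'],o['moment'])
im=optics.snapshot('side');cv2.imwrite('pics/side6.png',im[:,:,::-1])
a=cv2.imread('pics/side6.png')[60:200,210:350];cv2.imwrite('pics/s6c.png',cv2.resize(a,None,fx=4,fy=4,interpolation=cv2.INTER_CUBIC))
```

```text
9.8167 [ 0.5665 -0.1713  0.1886] [-179.9113   -0.0415  -71.432 ] [-0.5455  0.4715 -0.7618] [0.0102 0.0586 0.0046]
```

View pics/s6c.png

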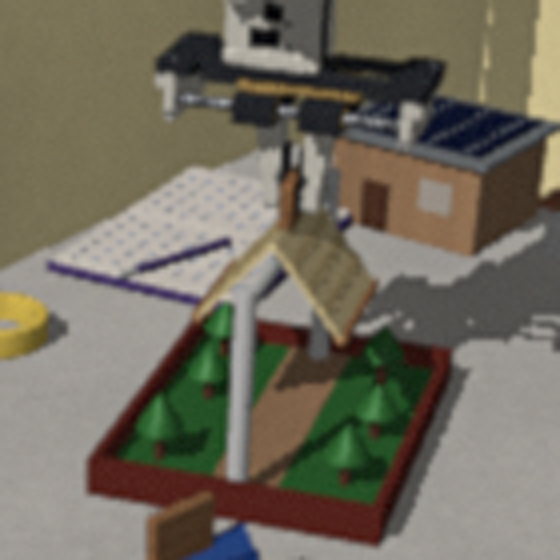

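The side view shows the roof straddling the bar, with the bar entering just under the ridge at (275,270) in the crop. I'll lower the last millimetres slowly.

Call:
servo_tool(
  rows=[
    [[0,0,0.0015],[0,0,0],1],
    [[0,0,0.0015],[0,0,0],1],
    [[0,0,0.0015],[0,0,0],1],
    [[0,0,0.001],[0,0,0],1],
    [[0,0,0.0005],[0,0,0],1],
    [[0,0,0],[0,0,0],1],
    [[0,0,0],[0,0,0],1],
  ],
)

```text
clock: 10.45
tool_pos: [0.5659, -0.1713, 0.1815]
orientation: [180.0, -0.0, -71.4]
force: [-0.9, 0.4, -0.8]
opening: 0.0103
```

Call:
servo_tool(
  rows=[
    [[0,0,0.0005],[0,0,0],1],
    [[0,0,0.0005],[0,0,0],1],
    [[0,0,0],[0,0,0],1],
    [[0,0,0],[0,0,0],1],
  ],
)

```text
clock: 10.78
tool_pos: [0.5659, -0.1712, 0.1805]
orientation: [180.0, 0.0, -71.4]
force: [-0.5, -0.5, -1.1]
opening: 0.0099
```

Call:
servo_tool(
  rows=[
    [[0,0,0.0005],[0,0,0],1],
    [[0,0,0.0005],[0,0,0],1],
    [[0,0,0],[0,0,0],1],
  ],
)

```text
clock: 11.03
tool_pos: [0.5661, -0.1713, 0.1803]
orientation: [-180.0, -0.0, -71.4]
force: [-1.6, 1.8, 4.7]
opening: 0.01
```

Call:
servo_tool(
  rows=[
    [[0,0,0.0005],[0,0,0],1],
    [[0,0,0.0005],[0,0,0],1],
    [[0,0,0],[0,0,0],1],
  ],
)

```text
clock: 11.28
tool_pos: [0.5661, -0.1713, 0.1802]
orientation: [-179.9, -0.1, -71.4]
force: [-4.4, 2.8, 11.1]
opening: 0.01
```

Contact came at z ≈ 0.1803, against an expected seat height of 0.181, so the roof is fully seated. I'll ease off the preload and release.

Call:
servo_tool(
  rows=[
    [[0,0.0003,-0.0008],[0,0,0],1],
    [[0,0.0002,-0.0003],[0,0,0],1],
    [[0,0,0],[0,0,0],1],
    [[0,0,0],[0,0,0],1],
  ],
)

```text
clock: 11.62
tool_pos: [0.566, -0.1713, 0.1803]
orientation: [-179.9, -0.0, -71.4]
force: [-0.8, 2.8, 6.8]
opening: 0.0101
```

Run:
```python
from h import *
from plant import optics,telemetry
np.set_printoptions(precision=4,suppress=True)
o=telemetry.get_obs();print(o['clock'],o['tool_pos'],o['orientation'],o['force'],o['moment'])
im=optics.snapshot('side');cv2.imwrite('pics/side7.png',im[:,:,::-1])
a=cv2.imread('pics/side7.png')[60:200,210:350];cv2.imwrite('pics/s7c.png',cv2.resize(a,None,fx=4,fy=4,interpolation=cv2.INTER_CUBIC))
```

```text
11.6167 [ 0.566  -0.1713  0.1803] [-179.9252   -0.0292  -71.4276] [-0.7936  2.7557  6.7968] [ 1.0194  0.2037 -0.0009]
```

View pics/s7c.png

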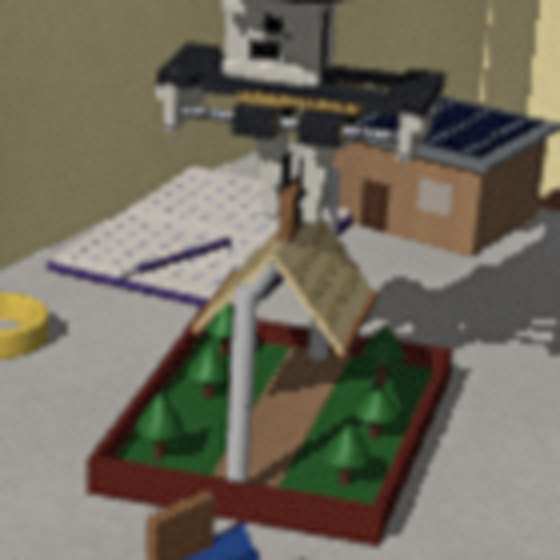

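Call:
servo_tool(
  rows=[
    [[0,0,-0.0006],[0,0,0],1],
    [[0,0,0],[0,0,0],1],
    [[0,0,0],[0,0,0],0.82],
    [[0,0,0],[0,0,0],0.78],
    [[0,0,0],[0,0,0],0.74],
    [[0,0,0],[0,0,0],0.7],
    [[0,0,0],[0,0,0],0.65],
    [[0,0,0],[0,0,0],0.6],
    [[0,0,0],[0,0,0],0.6],
    [[0,0,0],[0,0,0],0.6],
    [[0,0,0],[0,0,0],0.6],
    [[0,0,0],[0,0,0],0.6],
  ],
)

```text
clock: 12.67
tool_pos: [0.5654, -0.1714, 0.1803]
orientation: [-180.0, 0.0, -71.4]
force: [0.3, 0.7, -0.6]
opening: 0.0353
```

Run:
```python
from h import *
from plant import optics,telemetry
np.set_printoptions(precision=4,suppress=True)
o=telemetry.get_obs();print(o['clock'],o['tool_pos'],o['orientation'],o['force'],o['opening'])
for n in ('side','wrist'):
    im=optics.snapshot(n);cv2.imwrite(f'pics/{n}8.png',im[:,:,::-1])
a=cv2.imread('pics/side8.png')[60:200,210:350];cv2.imwrite('pics/s8c.png',cv2.resize(a,None,fx=4,fy=4,interpolation=cv2.INTER_CUBIC))
```

```text
12.6667 [ 0.5654 -0.1714  0.1803] [-179.9987    0.0019  -71.4453] [ 0.3188  0.7097 -0.5571] 0.03530363508794703
```

View pics/s8c.png

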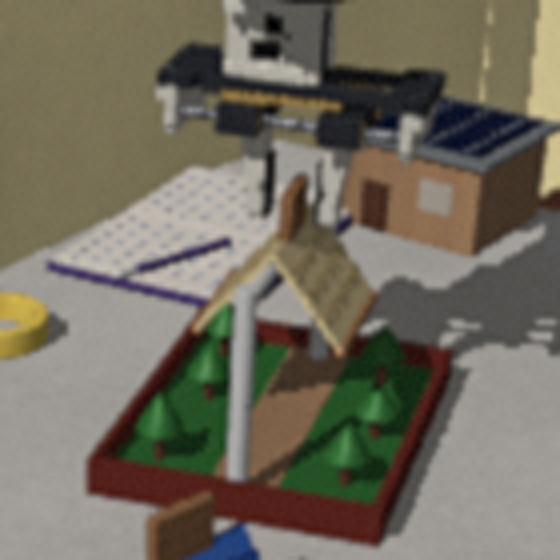

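View pics/wrist8.png

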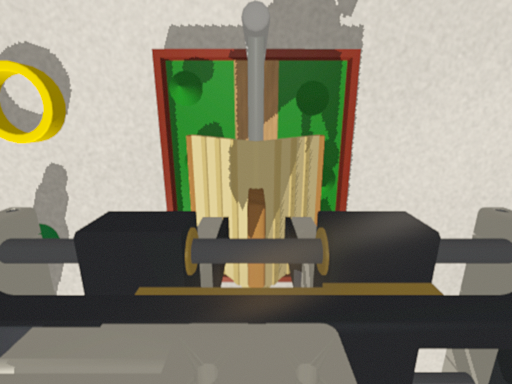

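Released at a 35 mm opening, the roof stays seated and in line with the bar, its near corners at (188,136) and (322,136). I'll open fully and rise straight up.

Call:
servo_tool(
  rows=[
    [[0,0,0],[0,0,0],0.4],
    [[0,0,0],[0,0,0],0.2],
    [[0,0,0],[0,0,0],0.1],
    [[0,0,-0.003],[0,0,0],0],
    [[0,0,-0.006],[0,0,0],0],
    [[0,0,-0.015],[0,0,0],0],
    [[0,0,-0.02],[0,0,0],0],
    [[0,0,-0.025],[0,0,0],0],
    [[-0.01,0,-0.03],[0,0,0],0],
    [[-0.03,0,-0.03],[0,0,0],0],
    [[-0.035,0,-0.01],[0,0,0],0],
    [[-0.035,0,0],[0,0,0],0],
    [[-0.03,0,0],[0,0,0],0],
    [[-0.015,0,0],[0,0,0],0],
    [[0,0,0],[0,0,0],0],
    [[0,0,0],[0,0,0],0],
    [[0,0,0],[0,0,0],0],
    [[0,0,0],[0,0,0],0],
  ],
)

```text
clock: 14.27
tool_pos: [0.5165, -0.0256, 0.3188]
orientation: [180.0, -0.0, -71.5]
force: [-0.8, 0.5, -0.3]
opening: 0.0879
```

Run:
```python
from h import *
from plant import optics,telemetry
import pickle
np.set_printoptions(precision=4,suppress=True)
o=telemetry.get_obs();c=optics.camera_info('wrist');print(o['clock'],o['tool_pos'],o['orientation'],o['force'],o['opening'])
pickle.dump((o,c),open('w9.pkl','wb'))
for n in ('wrist','side','top'):
    im=optics.snapshot(n);cv2.imwrite(f'pics/{n}9.png',im[:,:,::-1])
a=cv2.imread('pics/side9.png')[60:200,210:350];cv2.imwrite('pics/s9c.png',cv2.resize(a,None,fx=4,fy=4,interpolation=cv2.INTER_CUBIC))
```

```text
14.2667 [ 0.5165 -0.0256  0.3188] [179.9942  -0.0088 -71.4843] [-0.7662  0.4771 -0.2637] 0.08791077475603314
```

View pics/s9c.png

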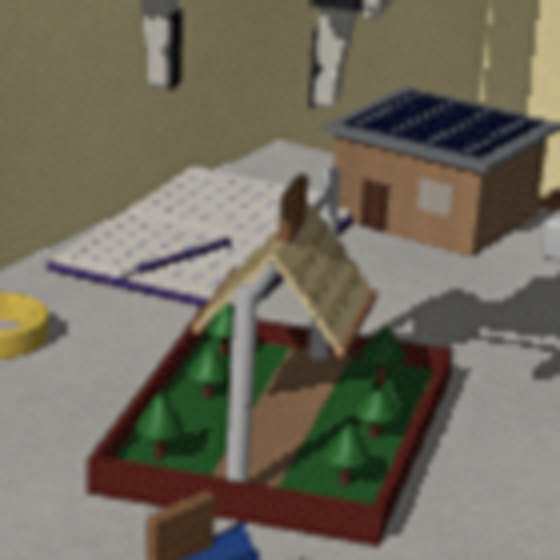

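View pics/wrist9.png

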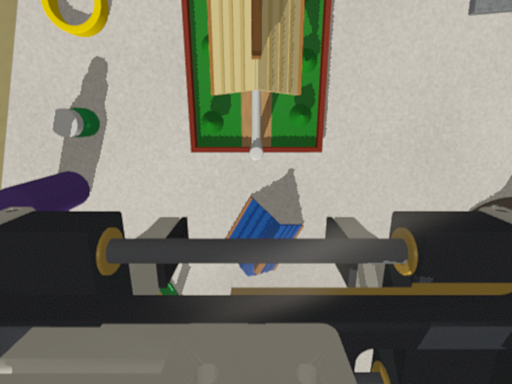

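View pics/top9.png

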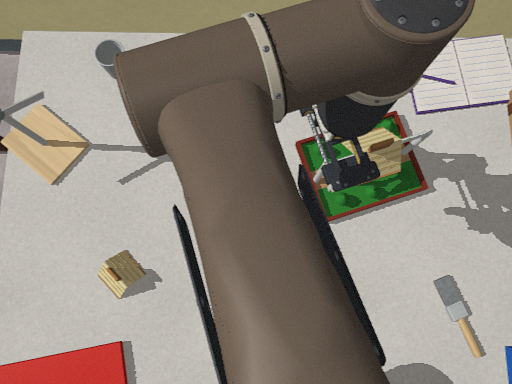

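The side view shows the roof hanging straight. In the wrist view the near post top is at (256,153), and the roof's near end corners are at (212,96) and (301,95). I'll check the centring numerically.

Run:
```python
from h import *
import pickle
np.set_printoptions(precision=4,suppress=True)
o,c=pickle.load(open('w9.pkl','rb')); M=T(o['tool_pos'],o['orientation'])
L=lambda p,z:(np.linalg.inv(M)@np.r_[onz(c,p,z),1])[:2]
print('near post',L((256,153),.175),'eave ends',L((212,96),.104),L((301,95),.104),'ridge end',L((257,91),.168),'fin end',L((256.5,52),.206),'tray',L((192,152),.03),L((323,152),.03))
a=cv2.imread('pics/wrist9.png')[0:180,160:360];cv2.imwrite('pics/w9c.png',cv2.resize(a,None,fx=3.3,fy=3.3,interpolation=cv2.INTER_CUBIC))
```

```text
near post [0.0305 0.0005] eave ends [ 0.0969 -0.058 ] [0.0982 0.06  ] ridge end [0.0974 0.0016] fin end [0.128 0.001] tray [ 0.0136 -0.107 ] [0.0136 0.1125]
```

View pics/w9c.png

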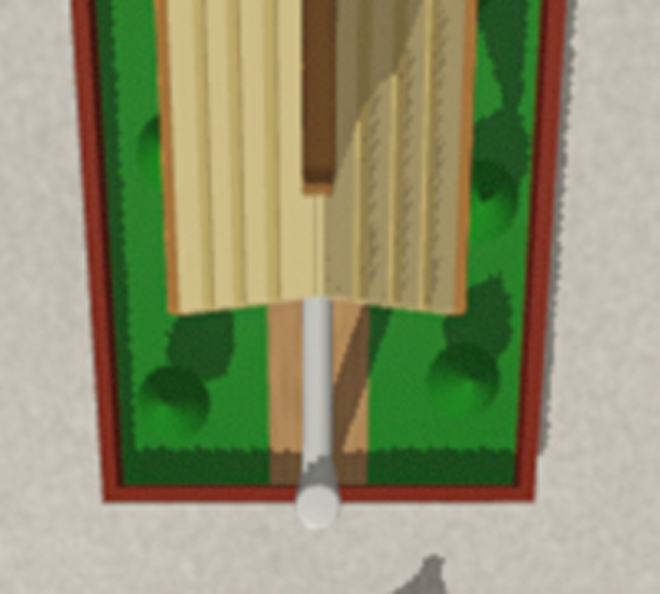

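The roof end is 67 mm from the near post's centre (ideal 68) and the tray-based centre agrees within about 1 mm. Eave heights are equal on both sides. Handing in.

Run:
```python
from plant import ctrl,telemetry
print(telemetry.get_obs()['clock']);print(ctrl.close_job())
```

```text
14.4167
the job is handed in; nothing more can be done
None
```

The cream roof is hanging on the bare ridge bar, released with the gripper clear of it, and I handed the job in at 14.4 s of the 38 s limit. I gripped the larger cream roof by its fin, lowered it onto the bar until it touched, eased off the pressure and opened the gripper.

**Seating:** contact came at a tool height of 0.1803 m against 0.181 m expected, so the roof is fully seated. The highest force I read while lowering it was about 12 N.

**Final position, from the wrist camera at rest:**

| Check | Measured | Ideal |
|---|---|---|
| Roof end to near post centre | 67 mm | 68 mm |
| Roof centre to tray centre, along the bar | about 1 mm | 0 mm |
| Roof centre to bar, across the bar | about 1 mm | 0 mm |
| Angle to the bar | within about 0.6° (pixel noise) | 0° |

The side view shows it level. It did not visibly move between the picture taken just after release and the one about 1.6 s later. The blue roof was never approached, and the last wrist view still shows it standing.

**Disagreements:**
- A wrist picture taken while the arm was moving put the bar about 5 mm off the top camera. I put that down to the motion and left it out.
- At rest, the wrist and top cameras still differed by 2–5 mm along the bar, so I shifted the roof 1.5 mm as a compromise.
- The top camera's final view was partly hidden by the arm, so the placing was not checked from there.

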